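Stand a fragile biscuit tile in the kiln rack

ROBOT

A 6-joint arm with a two-finger parallel gripper is mounted at the origin on the work surface. World frame = base frame: x ahead of the robot, y to its left, z up, the work surface at z = 0. Lengths are in mm, angles in rad, forces in N, time in s.
With the tool pointing down it reaches from about 150 to 775 mm from the base axis. Payload 6.1 kg.
Tool frame: the origin (TCP) lies midway between the tips of the shut fingers; the grasp point (between the pads) lies 19 mm behind it; z points along the fingers, y is the line along which they close (so a half turn about z gives the same grasp; the last joint's range is limited). The gripper opens to 85 mm and grips with 20 to 120 N. Pads are 22 mm wide; open, the fingers measure 114 mm over their backs; the gripper's body (76 mm by 85 mm) begins 54 mm behind the grasp point. The pads swing forward as they close: fully open they stand 13 mm farther back than shut.
Start: joints at [-1.194, 0.126, -0.04, 1.405, 0, 1.571], TCP at [193.164, -488.155, 231.295] pointing down, gripper open.
Joint ranges: [-2.72, 2.72], [-0.95, 1.95], [-1.27, 1.35], [-1.78, 2.02], [-1.46, 1.47], [-3.14, 3.14]. Speed limits (rad/s): [2.39, 2.39, 3.01, 3.14, 3.14, 3.14].

INTERFACE

Orientations are given as a unit quaternion [x, y, z, w].
In Python, from bench import telemetry, read_camera, camera_model, env gives the robot as it stands.
- The arm moves only by the tool step_arm, never from a script. Its argument "increments" is one flat list of numbers, 7 for each row, row after row: the turn, a rotation vector about the world's x, y, z in degrees, then the shift along the world's x, y, z in m, then the opening, from 0 (shut) to 1 (fully open). A call has 1 to 5 rows; each row is the pose to reach, as a shift and turn from the pose commanded when the call began; what a row does not reach only later rows make up. A row lasts 1/10 s, in which the tool goes at most 50 mm and 8.59 degrees, less where a joint would pass 70% of its speed; a pose out of reach is approached as far as the arm can. A call with a gripper value outside its range is refused whole. The fingers move at their own pace and stop on an object; "squeeze" is the grip in N (left out, the last holds). Time passes only in rows, so rows that repeat a pose let the fingers close. It gives the time, the measured TCP pose, the force, the opening and the grip force at its end, in the units of the state.
- telemetry.state(): the state, without advancing time (a new reading comes with each control period).
- read_camera(name): name is "scene" or "side" or "wrist"; returns the picture (420x560x3 uint8, blue, green, red); there is no depth.
- camera_model(name): a dict with "camera_matrix" (3x3 intrinsics, pixels), "position" and "orientation" of the camera in the world. Camera axes: x right, y up, looking along -z (the intrinsics and any distortion apply to the point x, -y, -z); pixel columns grow to the right and rows downward; lengths in mm; the calibration is good to about 2 mm. The wrist camera is an equidistant fisheye: a pixel r from the principal point sees the ray r / f radians off the axis. A picture is of the moment at which its call begins: read the wrist's pose just before it. camera_model takes no time and is no camera call; for the wrist camera it gives the pose at the moment of the call.
- env.job_done(): hands the job in; it is judged then, once.
The state is a dict: "time": time; "joint_pos": joint angles; "qd": joint speeds; "joint_efforts": joint torques, N m; "eef_pos": TCP position; "tool_rot": TCP orientation; "contact_force": force on the tool from outside, world axes, zero at the start; "torque": the same for the moment, N m; "grip_width": opening from 0.0 (shut) to 1.0 (fully open); "grip_force": force on a finger pad.
Only numpy, scipy, OpenCV 4.12 (cv2) and the standard library are available. Lean on these libraries where they do the work, as an engineer would, in place of code of your own. Each camera call takes 0.05 s, during which the arm holds its last target. There are 200 camera calls.

TASK

The biscuit-fired tile lying on the plaster block is as brittle as eggshell: never press it with more than 35 N at either finger, and never let it drop or knock hard against anything. Lay it on the sloping wooden rest with its lower end against the lip and let go of it there, then take it afresh (its free upper end is there for that) and stand it upright on its short end, fully down, in the free middle slot of the white kiln rack, lowering it rather than dropping it. Leave the two tiles already in the rack and all the other things on the table where they are.

Things in the scene. Friction and masses are not known exactly. Their poses are not given: they have to be found in the camera images.
- tile: the tile to move: red-brown terracotta, 130 (x) x 60 (y) x 12 (z) mm, about 0.18 kg, its upper face glazed blue with a leaf pattern. Origin: centre of its underside; x along its length, y across its width, z out of the glazed face. The two ends and the two long edges are alike. At the start it lies glazed face up on the plaster block
- tile_center (a point): the middle of the tile (its centre of mass), axes as the tile
- block: fixed white plaster bar 100 (x) x 34 (y) x 32 (z) mm on which the tile lies at the start, overhanging it by 13 mm along each long edge and 15 mm at each end. Origin: centre of its underside
- rest: wooden sloping rest, fixed: a rail 34 mm wide (y) and 80 mm long rises at 55 degrees from level towards its own +x; a lip at its foot stands 12 mm off the rail. Origin: centre of the underside of the 130 x 90 mm base; the corner of rail and lip is at x -35, z 34 mm. A tile laid on it lengthwise overhangs it by 13 mm at each side and 50 mm at its upper end, open behind for a finger
- rest_mid (a point): where the middle of the tile comes to be when it lies properly on the rest, lower end against the lip; axes as the rest (z up, rail rises to +x at 55 degrees)
- rack: fixed white kiln rack, 150 (x) x 82 (y) mm, three upright slots side by side along x, 58 mm apart, each 18 mm wide (x) and 66 mm long (y). Slot floor 12 mm above the table, side walls up to 57 mm, the cheeks at a slot's two ends (34 mm wide) up to 117 mm. A tile in it stands on its short end, its faces square to the rack's x, its top at 142 mm. Origin: centre of the underside; z up
- slot (a point): the middle of the floor of the free middle slot, 12 mm above the table; axes as the rack
- tile_left: a tile of the same size with white glaze, standing in the slot on the rack's -x side; loose, to be left alone. Origin: centre of its lower end face
- tile_right: a tile of the same size with amber glaze, standing in the slot on the rack's +x side; loose, to be left alone. Origin: centre of its lower end face
- cup: bystander: terracotta cup, 72 mm across, 85 mm high; origin under its centre
- jar: bystander: green glass jar with white lid, 68 mm across, 90 mm high; origin under its centre
- brush: bystander: brush, 180 mm long, lying along its x; origin under its middle
- sponge: bystander: yellow sponge-shaped block 100 x 65 x 35 mm; origin under its centre
- mould: bystander: white plaster mould 120 x 90 x 60 mm; origin under its centre
- bowl: bystander: white bowl, 100 mm across, 55 mm high; origin under its centre

How it is judged (in metres and radians):
On the way:
1. the tile lies lengthwise on the sloping rest, its middle within 15 mm of rest_mid and its slope within 0.17 rad of 55 degrees, let go by the fingers for 0.3 s (distance between tile_center and rest_mid below 0.015 m and angle between the x axis of tile and the z axis of rest, either way round between 0.437 and 0.785 rad and angle between the y axis of tile and the y axis of rest, either way round below 0.25 rad and contact force between tile and the fingers below 0.2 N), for 0.3 s.
At the end, for the whole second after the job is handed in: The tile stands in the middle slot, on its floor (middle 60 to 69 mm above it, within 12 mm of the slot sideways), upright within 0.17 rad, faces square to the rack x within 0.3 rad, at rest, let go; the other two tiles within 15 mm, other loose things within 25 mm of their starts (horizontal distance between tile_center and slot below 0.012 m and z of tile_center in the frame of slot between 0.06 and 0.069 m and angle between the x axis of tile and the z axis of rack, either way round below 0.17 rad and angle between the z axis of tile and the x axis of rack, either way round below 0.3 rad and linear speed of tile below 0.03 m/s and angular speed of tile below 0.5 rad/s and contact force between tile and the fingers below 0.2 N and distance of each of tile_left, tile_right from where it was at the start of the episode below 0.015 m and distance of each of cup, jar, brush, sponge, mould, bowl from where it was at the start of the episode below 0.025 m); the robot touches nothing.
It fails at once if the two fingers together press the tile with more than 75 N (contact force between tile and the fingers above 75 N).
It fails at once if the tile is knocked against the rack or the rest with more than 35 N (contact force between tile and rack above 35 N or contact force between tile and rest above 35 N).
It fails at once if the tile is dropped (let go, it falls faster than 0.45 m/s, a fall of 10 mm) (contact force between tile and the fingers below 0.2 N and linear speed of tile above 0.45 m/s).
It fails at once if a tile already in the rack is moved by more than 15 mm (distance of any of tile_left, tile_right from where it was at the start of the episode above 0.015 m).
It fails at once if another loose thing on the table is moved by more than 25 mm (distance of any of cup, jar, brush, sponge, mould, bowl from where it was at the start of the episode above 0.025 m).
It also fails if it takes over 67 s, if anything falls off the work surface, if the arm or the gripper's body presses on something with over 40 N, if the wrist force passes 120 N, or if a joint passes its speed limit or range.

## Working session

There is one attempt and no reset: what is moved stays moved. The work goes in short steps, Python scripts to look and compute and a tool call to move; the robot and the scene stay as the last step left them, time stands still between calls to the robot, and variables do not carry over. Pictures are saved under pics/ and viewed, at most 10 in all, crops included, and the job is handed in when it is done.

Besides the shell and the picture viewer there is one more tool, called after "Emit:" as name(argument=value, ...) on one line, values as JSON. step_arm: Moves the arm, as the interface text tells. Its arguments: {"type":"object","properties":{"increments":{"type":"array","items":{"type":"number"}},"squeeze":{"type":"number"}},"required":["increments"]}

```bash
mkdir -p pics; ls; python3 - <<'E'
from bench import telemetry, read_camera, camera_model
import cv2
for n in ("scene","side","wrist"):
    m=camera_model(n); cv2.imwrite(f"pics/{n}0.png",read_camera(n)); print(n,m)
print(telemetry.state())
E
```

```text
pics
scene {'camera_matrix': array([[406.13212637,   0.        , 285.57031052],
       [  0.        , 406.13212637, 207.36890042],
       [  0.        ,   0.        ,   1.        ]]), 'position': array([1406.93068895,  442.39886151,  835.71296259]), 'orientation': array([0.21465256, 0.37101828, 0.78574783, 0.4459485 ])}
side {'camera_matrix': array([[528.70768582,   0.        , 272.51384573],
       [  0.        , 528.70768582, 205.46048494],
       [  0.        ,   0.        ,   1.        ]]), 'position': array([  -72.45916252, -1160.9715877 ,   958.65706955]), 'orientation': array([ 0.45807246, -0.11992337, -0.24486024,  0.84606824])}
wrist {'camera_matrix': array([[325.1922621 ,   0.        , 278.04705525],
       [  0.        , 325.1922621 , 211.31928056],
       [  0.        ,   0.        ,   1.        ]]), 'position': array([ 271.08226997, -457.84186743,  373.93656213]), 'orientation': array([-0.13636611,  0.09296676, -0.553788  ,  0.81613744])}
{'time': 0.15, 'joint_pos': array([-1.19398579e+00,  1.26282678e-01, -4.03502447e-02,  1.40539956e+00,
       -9.10986771e-06,  1.57079937e+00]), 'qd': array([-0.0017548 , -0.00169961,  0.00643645, -0.0002456 , -0.0018021 ,
       -0.0006632 ]), 'joint_efforts': array([-1.85076528e-04, -4.36278820e+01,  3.53147614e+01,  1.37271389e-02,
       -3.32635670e-05,  1.41868068e-05]), 'eef_pos': array([ 193.06319969, -487.88668463,  230.69751885]), 'tool_rot': array([ 9.82304263e-01,  1.87291091e-01, -1.20236607e-04, -6.06286811e-04]), 'contact_force': array([0.73126952, 0.43183224, 0.12969729]), 'torque': array([ 0.027597  , -0.0253504 , -0.04887378]), 'grip_force': 0.0, 'grip_width': 1.0001186939762268}
```

View pics/scene0.png

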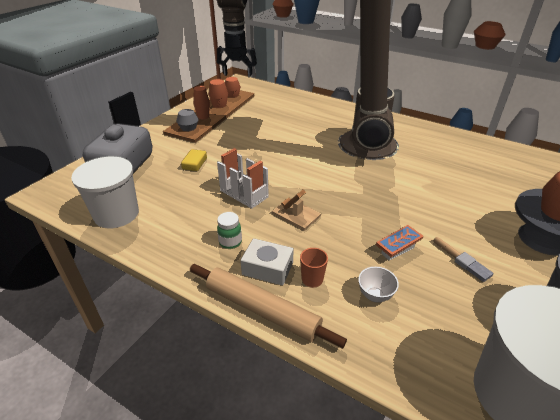

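View pics/side0.png

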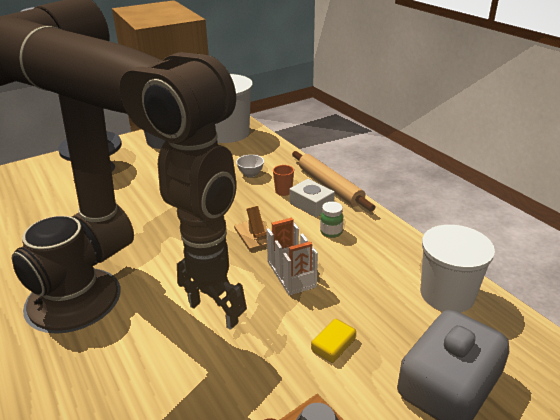

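Scene: tile on the block about (400,241), rest about (297,208), rack about (243,180). Side: rack about (292,255), rest about (255,230), tile hidden behind the arm.

```bash
cat > h.py <<'E'
import numpy as np, cv2
from scipy.spatial.transform import Rotation as R
from bench import telemetry, read_camera, camera_model
def rays(m,uv,fish=False):
    K=m['camera_matrix']; uv=np.atleast_2d(uv).astype(float)
    x=(uv[:,0]-K[0,2])/K[0,0]; y=(uv[:,1]-K[1,2])/K[1,1]
    if fish:
        t=np.hypot(x,y)+1e-12; d=np.c_[x/t*np.sin(t),-y/t*np.sin(t),-np.cos(t)]
    else: d=np.c_[x,-y,-np.ones(len(x))]
    d=R.from_quat(m['orientation']).apply(d)
    return m['position'],d/np.linalg.norm(d,axis=1)[:,None]
def onplane(m,uv,z,fish=False):
    o,d=rays(m,uv,fish); return o+d*((z-o[2])/d[:,2])[:,None]
def proj(m,p,fish=False):
    K=m['camera_matrix']; q=R.from_quat(m['orientation']).inv().apply(np.atleast_2d(p)-m['position'])
    a=np.c_[q[:,0],-q[:,1]]; 
    if fish:
        r=np.linalg.norm(a,axis=1); th=np.arctan2(r,-q[:,2]); a=a/r[:,None]*th[:,None]
    else: a=a/(-q[:,2:3])
    return a*K[0,0]+K[:2,2]
def tri(m1,u1,m2,u2):
    A=np.zeros((3,3));b=np.zeros(3)
    for m,u,f in((m1,u1[:2],len(u1)>2),(m2,u2[:2],len(u2)>2)):
        o,d=rays(m,u,f); P=np.eye(3)-np.outer(d[0],d[0]); A+=P;b+=P@o
    return np.linalg.solve(A,b)
E
python3 - <<'E'
from h import *
m=camera_model('scene'); im=cv2.imread('pics/scene0.png')
for n,uv,z in(("tile",(400,241),44),("rest",(297,214),20),("rack",(243,195),12),("jar",(229,243),0),("mould",(267,275),0),("cup",(313,282),0),("bowl",(378,297),0),("brush",(465,258),10),("sponge",(193,165),0)):
    print(n,onplane(m,uv,z)[0].round())
c=im[145:265,205:445]; cv2.imwrite('pics/c1.png',cv2.resize(c,None,fx=3.3,fy=3.3,interpolation=cv2.INTER_CUBIC))
E
```

```text
tile [533. 303.  44.]
rest [555. -15.  20.]
rack [ 554. -222.   12.]
jar [ 752. -133.    0.]
mould [798.  29.   0.]
cup [756. 147.  -0.]
bowl [714. 313.  -0.]
brush [468. 476.  10.]
sponge [ 488. -497.    0.]
```

View pics/c1.png

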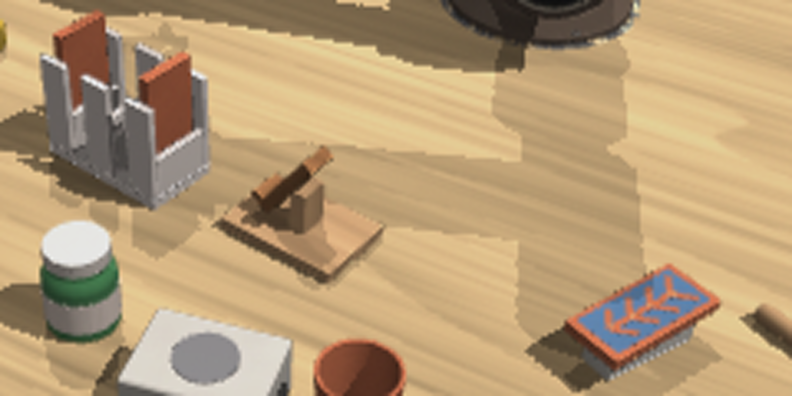

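View pics/wrist0.png

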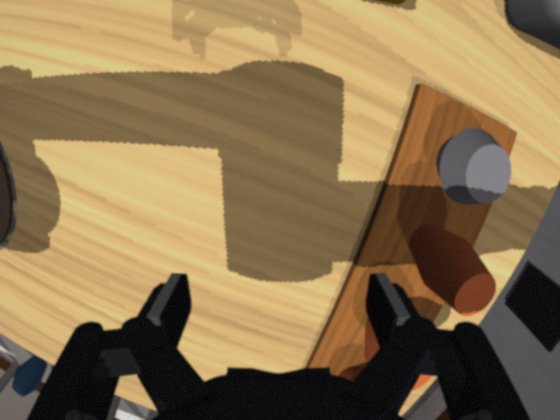

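Crop (pixel = crop/3.3 + (205,145)): tile top corners (566,323), (668,265), (720,298), (614,368); rest base corners (217,222), (327,280), (383,230), rail rising from (258,200) to (325,155); rack foot corners (50,152), (155,208), (210,168). Wrist view shows only the table and a board.

```bash
python3 - <<'E'
from h import *
m=camera_model('scene')
def c(*p): return np.array(p)/3.3+[205,145]
T=onplane(m,c((566,323),(668,265),(720,298),(614,368)),44); print("tile",T.round(),np.linalg.norm(np.diff(np.r_[T,T[:1]],axis=0),axis=1).round(), T.mean(0).round(1))
B=onplane(m,c((217,226),(327,284),(383,233)),0); print("base",B.round(),np.linalg.norm(np.diff(B,axis=0),axis=1).round(),((B[0]+B[2])/2).round())
K=onplane(m,c((50,152),(155,208),(210,168)),0); print("rack",K.round(),np.linalg.norm(np.diff(K,axis=0),axis=1).round(),((K[0]+K[2])/2).round())
d=K[1]-K[0]; print(np.degrees(np.arctan2(d[1],d[0])))
for P in (T[1]-T[0],B[1]-B[0],B[2]-B[1],K[2]-K[1]): print(np.degrees(np.arctan2(P[1],P[0])))
E
```

```text
tile [[574. 249.  44.]
 [457. 301.  44.]
 [476. 352.  44.]
 [604. 302.  44.]] [127.  55. 137.  60.] [527.8 301.   44. ]
base [[ 575. -100.    0.]
 [ 593.   31.   -0.]
 [ 501.   43.    0.]] [132.  92.] [538. -29.   0.]
rack [[ 564. -311.    0.]
 [ 583. -167.    0.]
 [ 501. -155.    0.]] [146.  83.] [ 532. -233.    0.]
82.3193184082256
156.3078629130284
82.27028811338866
172.87361211546715
171.95284909106834
```

```bash
cat >> h.py <<'E'
def camat(pos,Rt,m0,s0):
    """wrist camera model if TCP were at pos,Rt"""
    R0=R.from_quat(s0['tool_rot']); c=dict(m0)
    c['position']=pos+(Rt*R0.inv()).apply(m0['position']-s0['eef_pos']); c['orientation']=(Rt*R0.inv()*R.from_quat(m0['orientation'])).as_quat(); return c
E
python3 - <<'E'
from h import *
s=telemetry.state(); m=camera_model('wrist'); R0=R.from_quat(s['tool_rot'])
print("cam look",R.from_quat(m['orientation']).apply([[0,0,-1],[0,1,0]]).round(2))
for yaw in (60,90):
  for p in ((380,-130,330),(430,-200,330),(330,-130,330)):
    c=camat(np.array(p),R.from_euler('z',yaw,degrees=True)*R0,m,s)
    print(yaw,p,proj(c,[[538,-29,0],[520,45,10],[550,-100,10],[532,-233,12],[532,-175,142],[532,-290,142]],True).round().tolist())
E
```

```text
cam look [[-0.3  -0.12 -0.95]
 [ 0.88  0.35 -0.33]]
60 (380, -130, 330) [[375.0, 80.0], [358.0, 31.0], [389.0, 127.0], [384.0, 214.0], [415.0, 205.0], [413.0, 289.0]]
60 (430, -200, 330) [[335.0, 37.0], [316.0, -11.0], [351.0, 83.0], [349.0, 175.0], [370.0, 148.0], [376.0, 247.0]]
60 (330, -130, 330) [[406.0, 79.0], [390.0, 30.0], [420.0, 125.0], [413.0, 210.0], [453.0, 199.0], [447.0, 282.0]]
90 (380, -130, 330) [[399.0, 140.0], [410.0, 91.0], [388.0, 186.0], [342.0, 256.0], [382.0, 265.0], [339.0, 335.0]]
90 (430, -200, 330) [[388.0, 84.0], [398.0, 35.0], [379.0, 131.0], [332.0, 207.0], [373.0, 197.0], [329.0, 283.0]]
90 (330, -130, 330) [[425.0, 153.0], [437.0, 106.0], [414.0, 198.0], [368.0, 266.0], [414.0, 276.0], [370.0, 343.0]]
```

Emit:
step_arm(increments=[0,0,60,0.247,0.348,0.1,1,0,0,60,0.247,0.348,0.1,1,0,0,60,0.247,0.348,0.1,1,0,0,60,0.247,0.348,0.1,1,0,0,60,0.247,0.348,0.1,1])

```text
time: 0.65
eef_pos: [334.6, -287.9, 288.6]
tool_rot: [0.844, 0.536, 0.0, -0.0]
contact_force: [0.5, 0.8, 0.8]
grip_width: 0.998
grip_force: 0.0
```

Emit:
step_arm(increments=[0,0,22,0.11,0.155,0.044,1,0,0,22,0.11,0.155,0.044,1,0,0,22,0.11,0.155,0.044,1,0,0,22,0.11,0.155,0.044,1,0,0,22,0.11,0.155,0.044,1])

```text
time: 1.15
eef_pos: [446.6, -130.9, 332.9]
tool_rot: [0.726, 0.688, 0.001, 0.0]
contact_force: [0.7, -0.5, 0.2]
grip_width: 0.998
grip_force: 0.0
```

```bash
python3 - <<'E'
from h import *
import pickle
m=camera_model('wrist'); im=read_camera('wrist'); s=telemetry.state()
pickle.dump((m,im,s),open('w1.pkl','wb'))
print(s['time'],s['eef_pos'],s['joint_pos'].round(2))
cv2.imwrite('pics/w1.png',cv2.resize(im,(800,600),interpolation=cv2.INTER_CUBIC))
E
```

```text
1.2 [ 445.36086569 -132.61632284  332.3362792 ] [-0.29  0.03  0.08  1.62  0.    1.34]
```

View pics/w1.png

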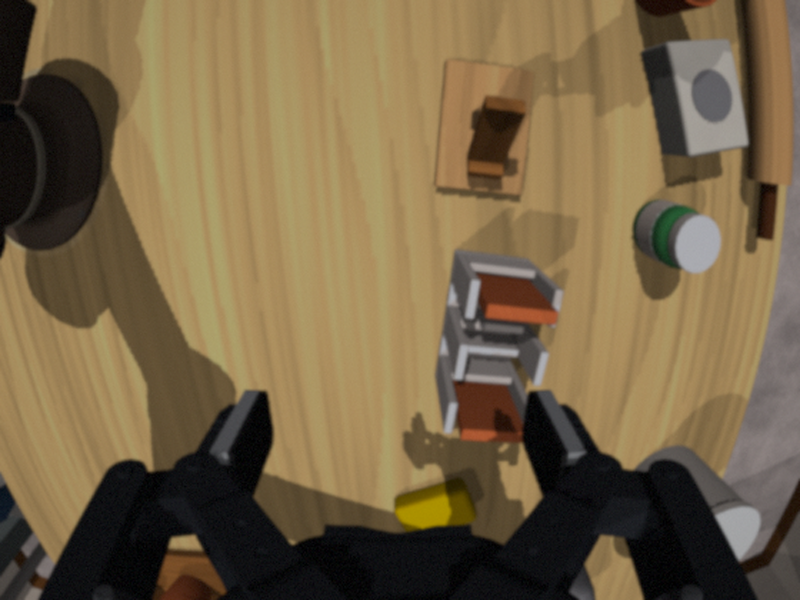

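Wrist: rest base top corners about (447,59), (529,68), (520,199), (435,187), rail rising up-image (+y). Rack slots in a column around (495,345), the middle one free. Next a closer look at the rack from right above.

Emit:
step_arm(increments=[0,0,0,0.106,-0.182,-0.075,1,0,0,0,0.106,-0.182,-0.075,1,0,0,0,0.106,-0.182,-0.075,1,0,0,0,0.106,-0.182,-0.075,1,0,0,0,0.106,-0.182,-0.075,1])

```text
time: 1.7
eef_pos: [549.6, -320.7, 253.7]
tool_rot: [0.729, 0.684, -0.001, -0.002]
contact_force: [0.3, -0.1, 0.3]
grip_width: 1.005
grip_force: 0.0
```

Emit:
step_arm(increments=[0,0,0,0,0,0,1,0,0,0,0,0,0,1,0,0,0,0,0,0,1])

```text
time: 2.0
eef_pos: [549.3, -316.5, 258.1]
tool_rot: [0.728, 0.685, 0.0, 0.0]
contact_force: [-0.6, -0.3, 0.4]
grip_width: 1.0
grip_force: 0.0
```

```bash
python3 - <<'E'
from h import *
import pickle
m=camera_model('wrist'); im=read_camera('wrist'); s=telemetry.state()
pickle.dump((m,im,s),open('w2.pkl','wb'))
print(s['time'],s['eef_pos'],m['position'])
print(proj(m,[[532,-233,12]],True))
cv2.imwrite('pics/w2.png',cv2.resize(im[30:330,130:530],(800,600),interpolation=cv2.INTER_CUBIC))
m1,_,s1=pickle.load(open('w1.pkl','rb'))
for z in(8,12,15):
  B=onplane(m1,np.array([(447,59),(529,68),(520,199),(435,187)])*.7,z,True); print(z,B.round(1).tolist(),np.linalg.norm(np.diff(np.r_[B,B[:1]],axis=0),axis=1).round(),B.mean(0).round(1))
E
```

```text
2.05 [ 549.4612853  -316.27874095  258.52088262] [ 554.17559063 -233.4133584   401.44788786]
[[258.99233398 104.09863006]]
8 [[505.3, 41.1, 8.0], [588.6, 32.9, 8.0], [575.2, -103.6, 8.0], [487.4, -89.1, 8.0]] [ 84. 137.  89. 131.] [539.1 -29.7   8. ]
12 [[504.8, 40.4, 12.0], [587.5, 32.2, 12.0], [574.2, -103.1, 12.0], [487.1, -88.7, 12.0]] [ 83. 136.  88. 130.] [538.4 -29.8  12. ]
15 [[504.5, 39.8, 15.0], [586.6, 31.7, 15.0], [573.4, -102.8, 15.0], [486.9, -88.4, 15.0]] [ 83. 135.  88. 129.] [537.8 -29.9  15. ]
```

View pics/w2.png

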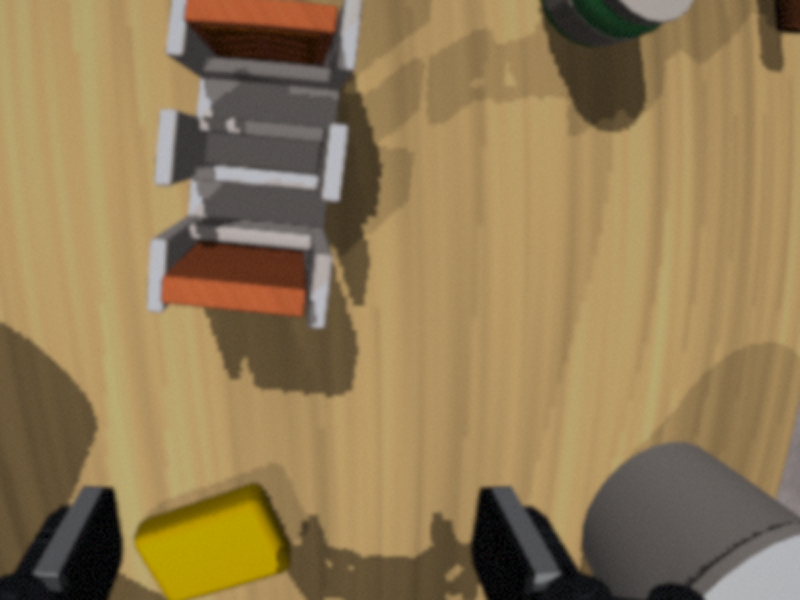

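Zoomed wrist view: middle slot's cheek tops (z 117): left with corners (163,111), (181,113), (174,182), (157,184); right (329,125), (348,126), (341,200), (323,198).

```bash
python3 - <<'E'
from h import *
import pickle
m,_,s=pickle.load(open('w2.pkl','rb'))
f=lambda p,z:onplane(m,np.array(p)/2+[130,30],z,True)
L=f([(163,111),(181,113),(174,182),(157,184)],117);Q=f([(329,125),(348,126),(341,200),(323,198)],117)
print(L.round(1).tolist(),Q.round(1).tolist())
for P in(L,Q): print(np.linalg.norm(np.diff(np.r_[P,P[:1]],axis=0),axis=1).round(1))
c=(L.mean(0)+Q.mean(0))/2; d=Q.mean(0)-L.mean(0); print("slot",c.round(1),np.linalg.norm(d),np.degrees(np.arctan2(d[1],d[0]))+90)
e=(L[:2].mean(0)+Q[:2].mean(0)-L[2:].mean(0)-Q[2:].mean(0))/2; print(np.degrees(np.arctan2(e[1],e[0])),np.linalg.norm(e))
# neighbour tile tops, z 142: lower-left tile
t=f([(163,302),(305,314),(306,288),(167,277)],142); print(t.round(1).tolist(),t.mean(0))
t=f([(190,0),(338,6),(336,28),(187,23)],142); print(t.round(1).tolist(),t.mean(0))
E
```

```text
[[497.9, -213.0, 117.0], [505.7, -214.8, 117.0], [500.2, -244.9, 117.0], [492.5, -245.0, 117.0]] [[569.0, -224.8, 117.0], [577.1, -225.6, 117.0], [572.5, -257.9, 117.0], [564.7, -256.6, 117.0]]
[ 8.  30.6  7.7 32.5]
[ 8.2 32.6  7.9 32.1]
slot [ 535.  -235.3  117. ] 72.70755677681588 80.65862949330358
81.09940355572482 31.953549425887285
[[495.4, -292.9, 142.0], [554.0, -301.9, 142.0], [555.0, -290.9, 142.0], [498.3, -282.5, 142.0]] [ 525.68112685 -292.06239005  142.        ]
[[516.5, -170.4, 142.0], [574.0, -177.4, 142.0], [572.7, -186.5, 142.0], [514.7, -179.9, 142.0]] [ 544.45769558 -178.52334754  142.        ]
```

Emit:
step_arm(increments=[0,0,0,-0.015,0.205,0,1,0,0,0,-0.015,0.205,0,1,0,0,0,-0.015,0.205,0,1,0,0,0,-0.015,0.205,0,1,0,0,0,-0.015,0.205,0,1])

```text
time: 2.55
eef_pos: [533.8, -106.5, 259.3]
tool_rot: [0.726, 0.688, 0.001, 0.001]
contact_force: [0.4, 0.4, 0.3]
grip_width: 1.0
grip_force: 0.0
```

Emit:
step_arm(increments=[0,0,0,0,0,0,1,0,0,0,0,0,0,1,0,0,0,0,0,0,1])

```text
time: 2.85
eef_pos: [535.0, -112.7, 257.5]
tool_rot: [0.728, 0.685, 0.0, 0.0]
contact_force: [-0.5, -0.6, 0.5]
grip_width: 1.003
grip_force: 0.0
```

```bash
python3 - <<'E'
from h import *
import pickle
m=camera_model('wrist'); im=read_camera('wrist'); s=telemetry.state()
pickle.dump((m,im,s),open('w3.pkl','wb'))
print(s['time'],s['eef_pos'],m['position'])
p=proj(m,[[538,-30,10]],True)[0]; print(p)
cv2.imwrite('pics/w3.png',cv2.resize(im[0:300,80:480],(800,600),interpolation=cv2.INTER_CUBIC))
E
```

```text
2.9 [ 535.05015049 -112.82684248  257.314999  ] [540.02779982 -29.53447359 400.84557534]
[276.11602309 103.65856075]
```

View pics/w3.png

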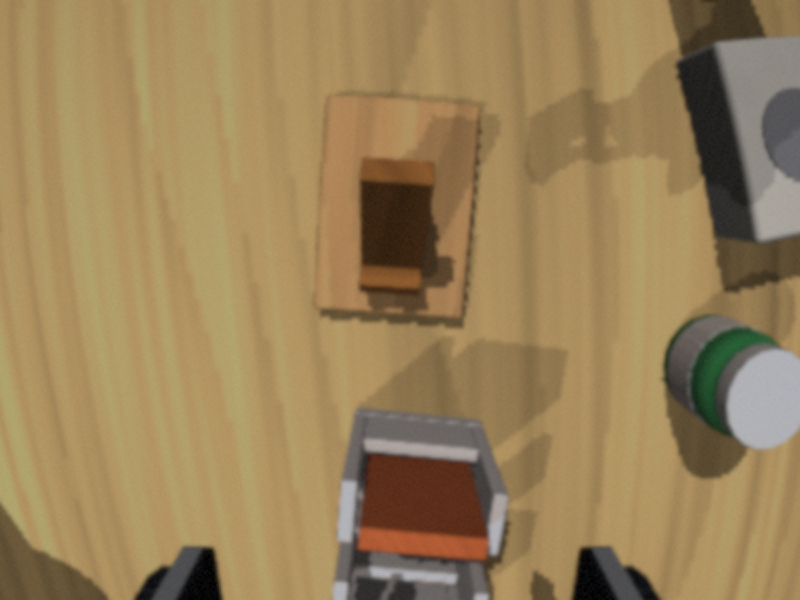

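Zoomed view of rest: base corners (329,95), (480,104), (464,320), (318,307); rail top end (362,159)-(434,163); lip outer edge (360,287)-(420,291).

```bash
python3 - <<'E'
from h import *
import pickle
m,_,s=pickle.load(open('w3.pkl','rb'))
f=lambda p,z:onplane(m,np.array(p)/2+[80,0],z,True)
B=f([(329,95),(480,104),(464,320),(318,307)],12); print(B.round(1).tolist(),np.linalg.norm(np.diff(np.r_[B,B[:1]],axis=0),axis=1).round(1),B.mean(0))
for a,b in((3,0),(2,1)): d=B[a-0]-B[b]; print(np.degrees(np.arctan2(-d[1],-d[0])))
for a,b in((0,1),(3,2)): d=B[b]-B[a]; print(np.degrees(np.arctan2(d[1],d[0]))+90)
a=np.radians(82); xr=np.array([np.cos(a),np.sin(a),0])
for p,z in (((362,159),(434,163)),97),(((361,180),(433,184)),99.5),(((360,287),(420,291)),34),(((360,266),(421,270)),41):
    q=f(p,z); c=q.mean(0)-B.mean(0); print(z,np.linalg.norm(q[1]-q[0]).round(1),"x_rest",(c@xr).round(1),"y",(c@[-xr[1],xr[0],0]).round(1))
E
```

```text
[[505.3, 40.6, 12.0], [593.0, 30.1, 12.0], [577.3, -100.3, 12.0], [489.6, -86.9, 12.0]] [ 88.3 131.4  88.8 128.5] [541.30813821 -29.13730655  12.        ]
82.96617191524713
83.149859608193
83.22263911450601
81.33313264097438
97 32.9 x_rest 20.8 y 1.8
99.5 32.7 x_rest 10.8 y 1.5
34 34.0 x_rest -47.5 y 0.6
41 33.7 x_rest -34.8 y 1.3
```

Emit:
step_arm(increments=[0,0,70,0.07,0.381,0,1,0,0,70,0.07,0.381,0,1,0,0,70,0.07,0.381,0,1,0,0,70,0.07,0.381,0,1,0,0,70,0.07,0.381,0,1])

```text
time: 3.4
eef_pos: [580.9, 134.9, 257.1]
tool_rot: [0.425, 0.905, -0.0, 0.0]
contact_force: [0.9, -0.3, -0.3]
grip_width: 1.001
grip_force: 0.0
```

Emit:
step_arm(increments=[0,0,28,0.025,0.138,0,1,0,0,28,0.025,0.138,0,1,0,0,28,0.025,0.138,0,1,0,0,28,0.025,0.138,0,1,0,0,28,0.025,0.138,0,1])

```text
time: 3.9
eef_pos: [605.9, 272.5, 256.0]
tool_rot: [0.195, 0.981, -0.001, -0.001]
contact_force: [0.1, -0.0, -0.2]
grip_width: 0.998
grip_force: 0.0
```

Emit:
step_arm(increments=[0,0,0,0,0,0,1,0,0,0,0,0,0,1])

```text
time: 4.1
eef_pos: [605.6, 270.8, 257.5]
tool_rot: [0.196, 0.981, -0.0, 0.0]
contact_force: [-0.5, -0.1, -0.2]
grip_width: 0.993
grip_force: 0.0
```

```bash
cat > tile.py <<'E'
from h import *
import pickle
m=camera_model('wrist'); im=read_camera('wrist'); s=telemetry.state()
pickle.dump((m,im,s),open('w4.pkl','wb'))
print(s['time'],s['eef_pos'],s['tool_rot'].round(4),m['position'])
print(proj(m,[[528,301,44]],True))
hsv=cv2.cvtColor(im,cv2.COLOR_BGR2HSV); H,S,V=cv2.split(hsv)
k=((H>95)&(H<130)&(S>90)&(V>50)|((H<12)|(H>172))&(S>120)&(V>60)).astype(np.uint8)*255
k=cv2.morphologyEx(k,cv2.MORPH_CLOSE,np.ones((5,5)))
cs=sorted(cv2.findContours(k,cv2.RETR_EXTERNAL,cv2.CHAIN_APPROX_NONE)[0],key=cv2.contourArea)[::-1]
for c in cs[:3]:
    P=onplane(m,c[:,0],44,True); r=cv2.minAreaRect(P[:,:2].astype(np.float32))
    print(cv2.contourArea(c),c[:,0].mean(0),r,P.mean(0)); 
    v=cv2.boxPoints(r); e=max((v[1]-v[0],v[2]-v[1]),key=np.linalg.norm); print(np.degrees(np.arctan2(e[1],e[0])))
cv2.imwrite('pics/w4.png',np.hstack([im[0:300,100:480],cv2.cvtColor(k,cv2.COLOR_GRAY2BGR)[0:300,100:480]]))
E
python3 tile.py
```

```text
4.15 [605.5230777  270.88828474 257.67923251] [1.960e-01 9.806e-01 1.000e-04 2.000e-04] [527.97759584 302.40551399 400.83653358]
[[277.03754904 103.81676539]]
6217.0 [272.81325301 101.09939759] ((523.7869873046875, 297.5815734863281), (59.61642074584961, 129.7257537841797), 65.9072265625) [523.23024414 297.9748282   44.        ]
-24.09277
2826.0 [228.30693069 315.13366337] ((754.7024536132812, 126.53584289550781), (80.6588134765625, 124.24209594726562), 67.47006225585938) [756.52546013 132.80297418  44.        ]
-22.529928
193.0 [347.88372093 353.61627907] ((891.7359008789062, 264.4497375488281), (15.034684181213379, 61.784488677978516), 0.26754000782966614) [892.12098639 265.25399599  44.        ]
-89.7325
```

View pics/w4.png

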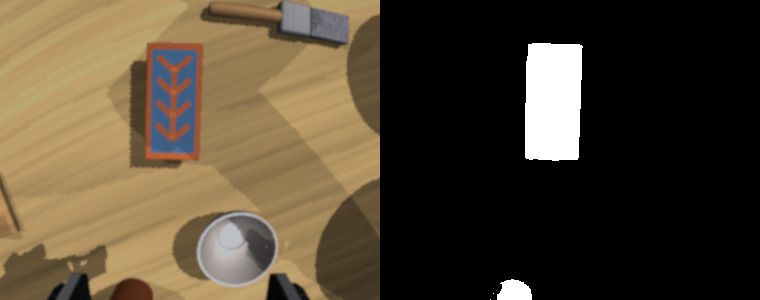

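Shows the tile (mask fits 59.6 x 129.7 mm as it must), bowl and brush clear of it.

```bash
cat >> h.py <<'E'
def frame(z,y):
    z=np.array(z,float);z/=np.linalg.norm(z); y=np.array(y,float);y-=z*(y@z);y/=np.linalg.norm(y); return R.from_matrix(np.c_[np.cross(y,z),y,z])
def U(deg): return np.array([np.cos(np.radians(deg)),np.sin(np.radians(deg)),0])
Z=np.array([0,0,1.])
AL=30; TY=155.9; TC=np.array([523.8,297.6,38.]); BACK=24
RB=frame(-np.cos(np.radians(AL))*Z-np.sin(np.radians(AL))*U(TY),U(TY-90))      # on block
RY=82.7; XR=U(RY); RM=np.array([540,-29,0])+XR*-2.7+Z*90.7
t=np.radians(55-AL); RR=frame(-np.cos(t)*Z+np.sin(t)*XR,U(RY-90))             # laying on rest
b=np.radians(55); SL=np.cos(b)*XR+np.sin(b)*Z; NO=-np.sin(b)*XR+np.cos(b)*Z
RG=frame(-SL,-NO)                                                              # regrasp along slope
SY=80.8; SLOT=np.array([535,-235.3,12.]); RS=frame(-Z,U(SY))                   # upright
def go(name,p,Rt,s=None):
    s=s or telemetry.state(); rv=(Rt*R.from_quat(s['tool_rot']).inv()).as_rotvec(degrees=True)
    print(name,'turn',rv.round(1),'shift m',((p-s['eef_pos'])/1000).round(4),'z',Rt.as_matrix()[:,2].round(3))
E
python3 - <<'E'
from h import *
tz=RB.as_matrix()[:,2]
go('pre',TC+tz*(BACK-80),RB); go('grasp',TC+tz*BACK,RB); print(RR.as_quat(),RG.as_quat(),(RR*RB.inv()).as_rotvec(degrees=True),(RG*RR.inv()).as_rotvec(degrees=True))
E
```

```text
pre turn [-11.9 -27.5  -1.5] shift m [-0.1073  0.0381 -0.1712] z [ 0.456 -0.204 -0.866]
grasp turn [-11.9 -27.5  -1.5] shift m [-0.0708  0.0218 -0.2405] z [ 0.456 -0.204 -0.866]
[ 0.73289359  0.64499681  0.1624786  -0.14299235] [ 0.06071499  0.95178239 -0.30009583 -0.01914336] [ 51.15357225  28.70604594 -67.18284617] [-45.31016546  14.01540984  93.09193169]
```

Emit:
step_arm(increments=[-11.9,-27.5,-1.5,-0.107,0.038,-0.171,1,-11.9,-27.5,-1.5,-0.107,0.038,-0.171,1,-11.9,-27.5,-1.5,-0.107,0.038,-0.171,1,-11.9,-27.5,-1.5,-0.107,0.038,-0.171,1,-11.9,-27.5,-1.5,-0.107,0.038,-0.171,1])

```text
time: 4.65
eef_pos: [489.3, 305.2, 78.1]
tool_rot: [0.198, 0.946, -0.059, 0.25]
contact_force: [-0.4, -0.7, -0.6]
grip_width: 1.0
grip_force: 0.0
```

Emit:
step_arm(increments=[0,0,0,0,0,0,1,0,0,0,0,0,0,1])

```text
time: 4.85
eef_pos: [499.2, 310.5, 87.8]
tool_rot: [0.201, 0.945, -0.054, 0.253]
contact_force: [-0.0, 1.0, 0.8]
grip_width: 1.0
grip_force: 0.0
```

```bash
python3 - <<'E'
from h import *
tz=RB.as_matrix()[:,2]; s=telemetry.state(); print(s['joint_pos'].round(2))
go('grasp',TC+tz*BACK,RB)
E
```

```text
[ 0.79  0.13 -0.45  0.79 -0.49  1.16]
grasp turn [-0.  0. -0.] shift m [ 0.0356 -0.0178 -0.0706] z [ 0.456 -0.204 -0.866]
```

Emit:
step_arm(increments=[0,0,0,0.009,-0.0045,-0.018,1,0,0,0,0.018,-0.009,-0.036,1,0,0,0,0.027,-0.0135,-0.053,1,0,0,0,0.033,-0.0165,-0.066,1,0,0,0,0.0356,-0.0178,-0.0706,1])

```text
time: 5.35
eef_pos: [537.2, 292.1, 17.4]
tool_rot: [0.203, 0.944, -0.054, 0.254]
contact_force: [0.2, 0.5, 0.0]
grip_width: 1.003
grip_force: 0.0
```

Emit:
step_arm(increments=[0,0,0,0,0,0,1,0,0,0,0,0,0,0.85,0,0,0,0,0,0,0.76,0,0,0,0,0,0,0.72,0,0,0,0,0,0,0.7], squeeze=22)

```text
time: 5.85
eef_pos: [534.4, 293.4, 16.9]
tool_rot: [0.201, 0.945, -0.054, 0.253]
contact_force: [0.2, 1.0, 3.2]
grip_width: 0.704
grip_force: 6.8
```

Emit:
step_arm(increments=[0,0,0,0,0,0,0.66,0,0,0,0,0,0,0.6,0,0,0,0,0,0,0.5,0,0,0,0,0,0,0.5])

```text
time: 6.25
eef_pos: [534.4, 293.4, 17.0]
tool_rot: [0.201, 0.945, -0.053, 0.254]
contact_force: [-0.4, 2.1, 4.9]
grip_width: 0.698
grip_force: 23.2
```

Emit:
step_arm(increments=[0,0,0,0,0,0.003,0.5,0,0,0,0,0,0.01,0.5,0,0,0,0,0,0.02,0.5,0,0,0,0,0,0.035,0.5,0,0,0,0,0,0.05,0.5])

```text
time: 6.75
eef_pos: [533.6, 292.1, 66.5]
tool_rot: [0.201, 0.945, -0.055, 0.252]
contact_force: [-0.4, 0.2, -2.0]
grip_width: 0.696
grip_force: 24.2
```

```bash
cat >> h.py <<'E'
REL=RB.inv().apply(TC-np.array([534.4,293.4,17.0]))  # tile middle in the tool
E
python3 - <<'E'
from h import *
s=telemetry.state(); print(REL,s['grip_force'],s['grip_width'],s['contact_force'])
go('above rest',RM+NO*70+SL*15-RR.apply(REL),RR); go('rest',RM-RR.apply(REL),RR); print(RM,RR.as_matrix()[:,2])
E
```

```text
[ -0.63507846  -0.49439934 -23.88204859] 24.247986674308777 0.6959602491398013 [-0.36191775  0.24915892 -2.03421327]
above rest turn [ 51.2  28.6 -67.3] shift m [ 0.0018 -0.3616  0.0553] z [ 0.054  0.419 -0.906]
rest turn [ 51.2  28.6 -67.3] shift m [ 0.0079 -0.3133  0.0029] z [ 0.054  0.419 -0.906]
[539.65692556 -31.67811499  90.7       ] [ 0.05369982  0.41919271 -0.90630779]
```

Emit:
step_arm(increments=[3.4,1.9,-4.5,0,-0.01,0.02,0.5,6.8,3.8,-9,0.001,-0.03,0.045,0.5,10.3,5.7,-13.4,0.001,-0.05,0.065,0.5,13.7,7.6,-17.9,0.002,-0.07,0.08,0.5,17.1,9.5,-22.4,0.003,-0.09,0.09,0.5])

```text
time: 7.25
eef_pos: [537.1, 201.9, 158.3]
tool_rot: [0.411, 0.902, 0.023, 0.126]
contact_force: [0.7, 0.4, -1.9]
grip_width: 0.699
grip_force: 24.3
```

Emit:
step_arm(increments=[3.4,1.9,-4.5,0,-0.022,0,0.5,6.8,3.8,-9,0.001,-0.044,0,0.5,10.3,5.7,-13.4,0.001,-0.066,0,0.5,13.7,7.6,-17.9,0.002,-0.088,0,0.5,17.1,9.5,-22.4,0.003,-0.11,0,0.5])

```text
time: 7.75
eef_pos: [539.8, 91.3, 156.7]
tool_rot: [0.592, 0.8, 0.097, -0.008]
contact_force: [0.9, -0.7, -1.3]
grip_width: 0.695
grip_force: 24.3
```

Emit:
step_arm(increments=[3.4,1.9,-4.5,0,-0.024,0,0.5,6.8,3.8,-9,0.001,-0.048,0,0.5,10.3,5.7,-13.4,0.001,-0.072,0,0.5,13.7,7.6,-17.9,0.002,-0.095,0,0.5,17.1,9.5,-22.4,0.002,-0.113,0,0.5])

```text
time: 8.25
eef_pos: [541.9, -22.3, 156.4]
tool_rot: [0.734, 0.644, 0.164, -0.142]
contact_force: [0.5, -0.3, -1.4]
grip_width: 0.692
grip_force: 24.3
```

Emit:
step_arm(increments=[0,0,0,0,0,0,0.5,0,0,0,0,0,0,0.5])

```text
time: 8.45
eef_pos: [541.8, -21.4, 155.8]
tool_rot: [0.733, 0.645, 0.164, -0.142]
contact_force: [-0.5, -0.4, -1.7]
grip_width: 0.699
grip_force: 24.3
```

```bash
cat > look.py <<'E'
from h import *
import sys
im=read_camera('side'); m=camera_model('side'); s=telemetry.state(); print(s['time'],s['grip_force'],s['grip_width'],s['contact_force'])
p=proj(m,[[540,-60,90]])[0].astype(int); print(p)
x,y=p[0]-66,p[1]-50; cv2.imwrite(sys.argv[1],cv2.resize(im[y:y+100,x:x+133],(798,600),interpolation=cv2.INTER_CUBIC)); print(x,y)
E
python3 - <<'E'
from h import *
for d in(30,8,0): go(d,RM+Z*d-RR.apply(REL),RR)
E
python3 look.py pics/s1.png
```

```text
30 turn [0.  0.2 0.1] shift m [-0.0003  0.0003 -0.0565] z [ 0.054  0.419 -0.906]
8 turn [0.  0.2 0.1] shift m [-0.0003  0.0003 -0.0785] z [ 0.054  0.419 -0.906]
0 turn [0.  0.2 0.1] shift m [-0.0003  0.0003 -0.0865] z [ 0.054  0.419 -0.906]
8.5 24.280685484409332 0.6938744161858883 [ 0.0972301   0.39309091 -1.46629392]
[259 216]
193 166
```

View pics/s1.png

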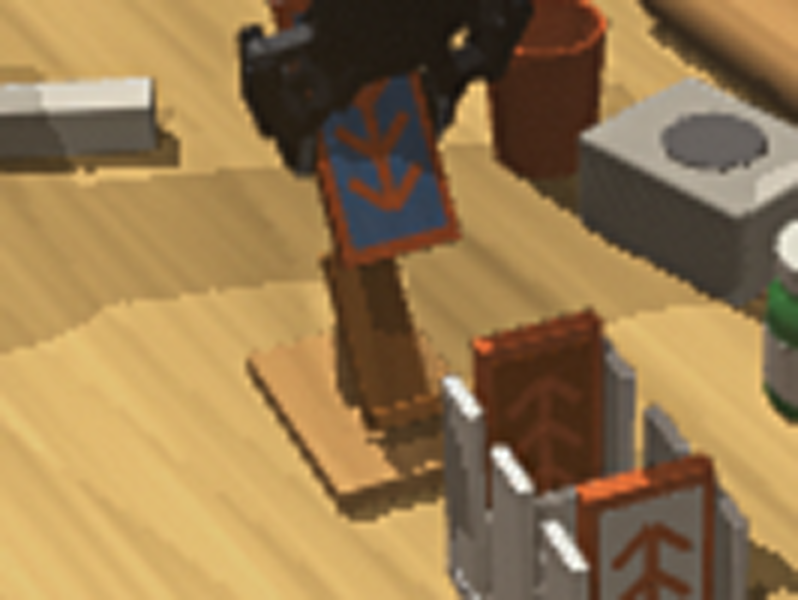

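Side view: tile in the fingers, lower end corners (345,262), (458,235) in the crop, above and in line with the rail (top end (328,262)-(395,258), lip (370,415)-(440,400)).

Emit:
step_arm(increments=[0,0.1,0,0,0,-0.015,0.5,0,0.2,0.1,0,0,-0.03,0.5,0,0.2,0.1,0,0,-0.045,0.5,0,0.2,0.1,0,0,-0.058,0.5,0,0.2,0.1,0,0,-0.066,0.5])

```text
time: 9.0
eef_pos: [541.1, -19.8, 88.4]
tool_rot: [0.732, 0.646, 0.162, -0.144]
contact_force: [0.3, 0.2, -0.8]
grip_width: 0.697
grip_force: 24.3
```

```bash
python3 - <<'E'
from h import *
m=camera_model('side')
tm=np.array([541.8,-21.4,155.8])+RR.apply(REL); YR=U(RY+90); e=tm-65*SL+6*NO
print("end corners pred",(proj(m,[e+30*YR,e-30*YR])-[193,166])*6)
c=RM-6*NO-65*SL
print("rail foot pred",(proj(m,[c+17*YR,c-17*YR])-[193,166])*6, "lip top",(proj(m,[c+12*NO+17*YR,c+12*NO-17*YR])-[193,166])*6,"rail top",(proj(m,[c+80*SL+17*YR,c+80*SL-17*YR])-[193,166])*6)
go(0,RM-RR.apply(REL),RR); s=telemetry.state(); print(s['contact_force'],s['grip_force'])
E
```

```text
end corners pred [[343.39451296 268.91460964]
 [460.25073011 237.72902878]]
rail foot pred [[368.12658411 410.42345537]
 [431.8447753  392.3457304 ]] lip top [[375.36607161 409.9073032 ]
 [439.49652581 391.70138977]] rail top [[326.48741942 252.09171272]
 [390.55035013 235.14984103]]
0 turn [-0.  -0.1 -0.2] shift m [ 0.0004 -0.0014 -0.0191] z [ 0.054  0.419 -0.906]
[ 0.25372779  0.23195604 -0.80332658] 24.282363653182983
```

Emit:
step_arm(increments=[0,0,0,0,-0.001,-0.003,0.5,0,0,0,0,-0.001,-0.006,0.5,0,0,0,0,-0.001,-0.009,0.5,0,0,0,0,-0.001,-0.012,0.5,0,0,0,0,-0.001,-0.014,0.5])

```text
time: 9.5
eef_pos: [542.0, -21.7, 75.7]
tool_rot: [0.732, 0.646, 0.163, -0.143]
contact_force: [-0.3, -0.1, -2.5]
grip_width: 0.701
grip_force: 24.3
```

Emit:
step_arm(increments=[0,0,0,0,0,-0.001,0.5,0,0,0,0,0,-0.002,0.5])

```text
time: 9.7
eef_pos: [541.9, -21.6, 73.8]
tool_rot: [0.732, 0.646, 0.163, -0.143]
contact_force: [-0.6, -0.6, -1.1]
grip_width: 0.699
grip_force: 24.3
```

Emit:
step_arm(increments=[0,0,0,0,0,-0.001,0.5,0,0,0,0,0,-0.001,0.5])

```text
time: 9.9
eef_pos: [541.8, -21.6, 72.7]
tool_rot: [0.732, 0.645, 0.163, -0.143]
contact_force: [-0.0, 0.1, -1.5]
grip_width: 0.701
grip_force: 24.3
```

Emit:
step_arm(increments=[0,0,0,0,0,-0.001,0.5,0,0,0,0,0,-0.0015,0.5])

```text
time: 10.1
eef_pos: [541.8, -21.6, 71.2]
tool_rot: [0.732, 0.646, 0.163, -0.143]
contact_force: [-0.6, 0.1, -1.5]
grip_width: 0.7
grip_force: 24.3
```

Emit:
step_arm(increments=[0,0,0,0,0,-0.0007,0.5,0,0,0,0,0,-0.001,0.5])

```text
time: 10.3
eef_pos: [541.8, -21.5, 70.2]
tool_rot: [0.732, 0.646, 0.163, -0.143]
contact_force: [-0.7, -0.0, -2.0]
grip_width: 0.699
grip_force: 24.3
```

Emit:
step_arm(increments=[0,0,0,0,0,-0.0005,0.5,0,0,0,0,0,-0.001,0.5])

```text
time: 10.5
eef_pos: [541.9, -21.5, 69.3]
tool_rot: [0.732, 0.645, 0.163, -0.143]
contact_force: [-0.5, 0.8, 0.9]
grip_width: 0.7
grip_force: 24.5
```

Emit:
step_arm(increments=[0,0,0,0,0.0004,-0.0003,0.5,0,0,0,0.0001,0.0008,-0.0006,0.5])

```text
time: 10.7
eef_pos: [542.1, -20.8, 68.8]
tool_rot: [0.732, 0.646, 0.163, -0.143]
contact_force: [-0.3, 0.1, 0.3]
grip_width: 0.699
grip_force: 24.4
```

Emit:
step_arm(increments=[0,0,0,0,0.0004,-0.0003,0.5,0,0,0,0.0001,0.0008,-0.0006,0.5])

```text
time: 10.9
eef_pos: [542.1, -20.4, 68.5]
tool_rot: [0.732, 0.646, 0.162, -0.143]
contact_force: [-3.7, -4.5, 6.8]
grip_width: 0.702
grip_force: 25.4
```

Emit:
step_arm(increments=[0,0,0,0,0,0,0.72,0,0,0,0,0,0,0.75,0,0,0,0,0,0,0.8,0,0,0,0,0,0,0.9,0,0,0,0,0,0,1])

```text
time: 11.4
eef_pos: [542.0, -19.9, 68.0]
tool_rot: [0.732, 0.646, 0.163, -0.143]
contact_force: [-1.5, -0.1, -0.2]
grip_width: 1.0
grip_force: 0.0
```

Emit:
step_arm(increments=[0,0,0,0,0,0,1,0,0,0,0,0,0,1])

```text
time: 11.6
eef_pos: [542.0, -20.0, 68.0]
tool_rot: [0.732, 0.646, 0.163, -0.143]
contact_force: [0.2, -0.4, -0.5]
grip_width: 1.001
grip_force: 0.0
```

```bash
python3 - <<'E'
from h import *
print(-RR.as_matrix()[:,2]*0.1)
s=telemetry.state(); q=RM-RG.as_matrix()[:,2]*0
tz=RG.as_matrix()[:,2]
top=RM+65*SL
for n,d in(("pre",-60),("grasp",26)):   # TCP depth below the tile top along slope
    go(n,top+tz*d,RG)
print(tz, NO)
E
```

```text
[-0.00536998 -0.04191927  0.09063078]
pre turn [-45.3  14.   93. ] shift m [0.0067 0.0594 0.1251] z [-0.073 -0.569 -0.819]
grasp turn [-45.3  14.   93. ] shift m [0.0005 0.0105 0.0547] z [-0.073 -0.569 -0.819]
[-0.07288127 -0.56892728 -0.81915204] [-0.10408523 -0.81251236  0.57357644]
```

Emit:
step_arm(increments=[0,0,0,-0.0013,-0.01,0.022,1,0,0,0,-0.0026,-0.02,0.044,1,0,0,0,-0.004,-0.033,0.071,1,0,0,0,-0.006,-0.047,0.101,1,0,0,0,-0.007,-0.055,0.138,1])

```text
time: 12.1
eef_pos: [534.4, -75.6, 206.3]
tool_rot: [0.733, 0.645, 0.162, -0.144]
contact_force: [0.1, 0.1, -0.0]
grip_width: 0.998
grip_force: 0.0
```

Emit:
step_arm(increments=[-3.5,1.1,7.2,0.001,0.01,0.01,1,-7,2.2,14.3,0.002,0.02,0.02,1,-10.5,3.2,21.5,0.004,0.03,0.028,1,-14,4.3,28.6,0.005,0.04,0.028,1,-17.4,5.4,35.8,0.006,0.05,0.028,1])

```text
time: 12.6
eef_pos: [541.6, -24.8, 234.5]
tool_rot: [0.517, 0.849, -0.022, -0.104]
contact_force: [0.3, -0.1, 0.1]
grip_width: 1.002
grip_force: 0.0
```

Emit:
step_arm(increments=[-3.5,1.1,7.2,0.001,0.01,0,0.8,-7,2.2,14.3,0.002,0.02,0,0.6,-10.5,3.2,21.5,0.004,0.03,0,0.5,-14,4.3,28.6,0.005,0.04,0,0.5,-17.4,5.4,35.8,0.006,0.05,0,0.5])

```text
time: 13.1
eef_pos: [547.5, 25.7, 233.9]
tool_rot: [0.24, 0.948, -0.203, -0.054]
contact_force: [0.6, -0.2, -0.3]
grip_width: 0.5
grip_force: 0.0
```

Emit:
step_arm(increments=[-3.5,1.1,7.2,0.001,0.01,0,0.5,-7,2.2,14.3,0.002,0.02,0,0.5,-10.5,3.2,21.4,0.003,0.03,0,0.5,-10.5,3.2,21.4,0.004,0.04,0,0.5,-10.5,3.2,21.4,0.004,0.042,0,0.5])

```text
time: 13.6
eef_pos: [551.0, 68.3, 233.8]
tool_rot: [0.062, 0.952, -0.3, -0.02]
contact_force: [0.2, -0.4, -0.1]
grip_width: 0.501
grip_force: 0.0
```

Emit:
step_arm(increments=[0,0,0,0,0,0,0.5,0,0,0,0,0,0,0.5])

```text
time: 13.8
eef_pos: [551.4, 66.2, 234.4]
tool_rot: [0.062, 0.952, -0.3, -0.02]
contact_force: [0.2, -0.2, -0.2]
grip_width: 0.499
grip_force: 0.0
```

```bash
python3 look.py pics/s2.png; python3 - <<'E'
from h import *
import pickle
s=telemetry.state(); print(s['eef_pos'],s['joint_pos'].round(2))
tz=RG.as_matrix()[:,2]; top=RM+65*SL
m=camera_model('wrist'); im=read_camera('wrist'); cv2.imwrite('pics/w5.png',im); pickle.dump((m,im,s),open('w5.pkl','wb'))
YR=U(RY+90); print("top corners wrist pred",proj(m,[top+a*YR+b*NO for a in(30,-30) for b in(6,-6)],True).round())
ms=camera_model('side'); print("side pred",((proj(ms,[RM+a*YR+6*NO+l*SL for a in(30,-30) for l in(65,-65)])-[193,166])*6).round())
for n,d in(("pre",-60),("grasp",24)): go(n,top+tz*d,RG)
E
```

```text
13.85 0.0 0.4979052387557561 [-0.30129727 -0.82562142 -0.52082898]
[259 216]
193 166
[551.35880861  66.01404289 234.3501711 ] [ 0.39  0.41  0.2   1.7  -0.52  0.61]
top corners wrist pred [[274. 173.]
 [289. 173.]
 [274. 242.]
 [289. 242.]]
side pred [[282. 157.]
 [351. 417.]
 [396. 128.]
 [464. 385.]]
pre turn [ 0.  -0.   0.2] shift m [-0.0025 -0.0266 -0.0412] z [-0.073 -0.569 -0.819]
grasp turn [ 0.  -0.   0.2] shift m [-0.0086 -0.0744 -0.11  ] z [-0.073 -0.569 -0.819]
```

View pics/s2.png

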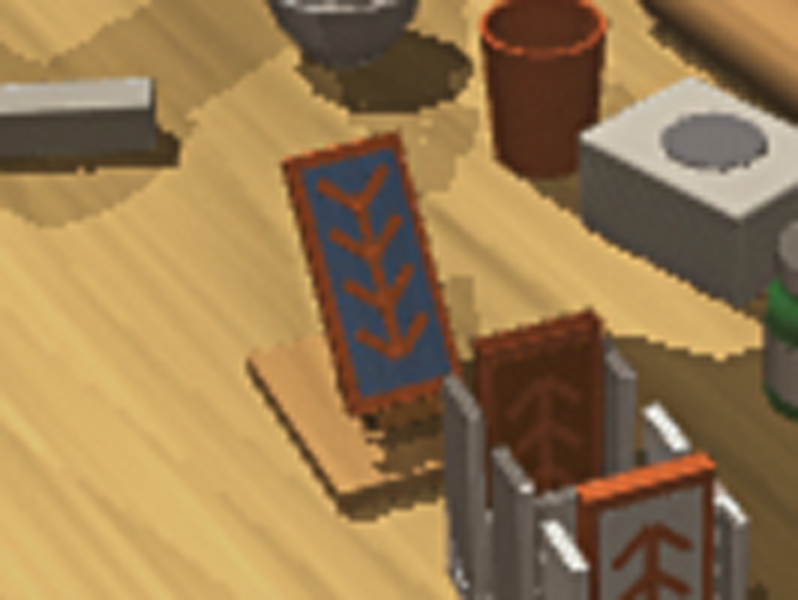

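Tile lies on the rest with corners (285,160), (397,135), (458,380), (350,415) in the crop, within 1 mm of prediction; let go. Now regrasp at the upper end.

Emit:
step_arm(increments=[0,0,0.2,-0.0012,-0.013,-0.021,0.5,0,0,0.2,-0.0025,-0.0266,-0.0412,0.5,0,0,0.2,-0.0038,-0.038,-0.0576,0.5,0,0,0.2,-0.0048,-0.0455,-0.068,0.5,0,0,0.2,-0.0055,-0.051,-0.076,0.5])

```text
time: 14.4
eef_pos: [545.2, 14.7, 157.5]
tool_rot: [0.06, 0.952, -0.3, -0.02]
contact_force: [0.8, 0.3, -1.1]
grip_width: 0.499
grip_force: 0.0
```

Emit:
step_arm(increments=[0,0,0,-0.001,-0.006,-0.009,0.5,0,0,0,-0.002,-0.013,-0.019,0.5,0,0,0,-0.003,-0.02,-0.029,0.5,0,0,0,-0.004,-0.027,-0.039,0.5,0,0,0,-0.004,-0.03,-0.0435,0.5])

```text
time: 14.9
eef_pos: [540.9, -14.7, 113.4]
tool_rot: [0.059, 0.952, -0.301, -0.02]
contact_force: [-0.1, 0.7, 0.2]
grip_width: 0.501
grip_force: 0.0
```

Emit:
step_arm(increments=[0,0,0,0,0,0,0.5,0,0,0,0,0,0,0.4])

```text
time: 15.1
eef_pos: [541.6, -13.9, 114.7]
tool_rot: [0.059, 0.952, -0.3, -0.019]
contact_force: [0.0, -0.5, 0.4]
grip_width: 0.405
grip_force: 0.0
```

```bash
python3 - <<'E'
from h import *
s=telemetry.state(); print(s['contact_force'])
tz=RG.as_matrix()[:,2]; top=RM+65*SL
go('g',top+tz*36,RG); print('normal offset mm',(s['eef_pos']-top)@NO)
E
```

```text
[ 0.04813724 -0.53463904  0.37410679]
g turn [ 0.  -0.1 -0.1] shift m [ 0.0001 -0.0012 -0.0002] z [-0.073 -0.569 -0.819]
normal offset mm -0.8561434859252532
```

Emit:
step_arm(increments=[0,0,0,0,-0.0007,0.0005,0.3,0,0,0,0,-0.0007,0.0005,0.22,0,0,0,0,-0.0007,0.0005,0.18,0,0,0,0,-0.0007,0.0005,0.165,0,0,0,0,-0.0007,0.0005,0.155])

```text
time: 15.6
eef_pos: [541.7, -14.5, 115.1]
tool_rot: [0.059, 0.952, -0.3, -0.019]
contact_force: [0.7, 2.2, 0.5]
grip_width: 0.155
grip_force: 0.3
```

Emit:
step_arm(increments=[0,0,0,0,0,0,0.145,0,0,0,0,0,0,0.135,0,0,0,0,0,0,0.12,0,0,0,0,0,0,0.08,0,0,0,0,0,0,0.05])

```text
time: 16.1
eef_pos: [541.6, -14.5, 115.1]
tool_rot: [0.059, 0.952, -0.3, -0.019]
contact_force: [0.3, 3.9, 0.7]
grip_width: 0.135
grip_force: 23.7
```

Emit:
step_arm(increments=[0,0,0,0,0,0.003,0.05,0,0,0,0,0,0.008,0.05,0,0,0,0,0,0.02,0.05,0,0,0,0,0,0.04,0.05,0,0,0,0,0,0.06,0.05])

```text
time: 16.6
eef_pos: [541.3, -14.9, 176.4]
tool_rot: [0.059, 0.952, -0.301, -0.02]
contact_force: [0.5, 0.4, -2.0]
grip_width: 0.139
grip_force: 23.3
```

```bash
cat >> h.py <<'E'
RGm=R.from_quat([0.059,0.952,-0.3,-0.019]); TG=np.array([541.6,-14.5,115.1])
EE=RGm.inv().apply(RM-TG)      # tile middle in tool
E
python3 - <<'E'
from h import *
s=telemetry.state(); print(EE,s['grip_force'],s['grip_width'],s['contact_force'])
print('tile axes in tool: SL',RGm.inv().apply(SL),'NO',RGm.inv().apply(NO))
for h in(165,):
  go('above',SLOT+Z*(65+h-12)-RS.apply(EE),RS)
E
```

```text
[-0.21602655 -0.17308436 29.90228331] 23.30327957868576 0.13884939672370344 [ 0.4703616   0.41392598 -1.99694231]
tile axes in tool: SL [-1.29924886e-03  2.62679419e-04 -9.99999121e-01] NO [ 3.20823689e-03 -9.99994818e-01 -2.66846590e-04]
above turn [34.7 -5.1 -2. ] shift m [-0.0065 -0.2202  0.0836] z [ 0.  0. -1.]
```

Emit:
step_arm(increments=[6,-0.9,-0.3,0,0,0.02,0.05,12,-1.8,-0.7,0,0,0.04,0.05,19,-2.8,-1.1,0,0,0.06,0.05,26,-3.8,-1.5,0,0,0.075,0.05,31,-4.6,-1.8,0,0,0.0836,0.05])

```text
time: 17.1
eef_pos: [541.8, -15.4, 262.3]
tool_rot: [0.079, 0.996, -0.031, 0.001]
contact_force: [0.1, -0.9, -1.4]
grip_width: 0.138
grip_force: 23.3
```

Emit:
step_arm(increments=[3.7,-0.5,-0.2,-0.0005,-0.015,0,0.05,3.7,-0.5,-0.2,-0.001,-0.035,0,0.05,3.7,-0.5,-0.2,-0.002,-0.06,0,0.05,3.7,-0.5,-0.2,-0.003,-0.085,0,0.05,3.7,-0.5,-0.2,-0.0035,-0.11,0,0.05])

```text
time: 17.6
eef_pos: [537.3, -126.0, 259.6]
tool_rot: [0.081, 0.997, -0.0, 0.0]
contact_force: [-0.2, -0.4, -1.4]
grip_width: 0.139
grip_force: 23.3
```

Emit:
step_arm(increments=[0,0,0,-0.001,-0.025,0,0.05,0,0,0,-0.0015,-0.05,0,0.05,0,0,0,-0.002,-0.075,0,0.05,0,0,0,-0.0025,-0.095,0,0.05,0,0,0,-0.003,-0.11,0,0.05])

```text
time: 18.1
eef_pos: [534.4, -236.2, 259.3]
tool_rot: [0.081, 0.997, -0.0, 0.0]
contact_force: [0.8, -0.7, -1.7]
grip_width: 0.137
grip_force: 23.2
```

Emit:
step_arm(increments=[0,0,0,0,0,0,0.05,0,0,0,0,0,0,0.05,0,0,0,0,0,0,0.05])

```text
time: 18.4
eef_pos: [535.0, -234.0, 258.9]
tool_rot: [0.08, 0.997, 0.0, 0.0]
contact_force: [-0.0, -0.7, -0.9]
grip_width: 0.138
grip_force: 23.3
```

```bash
python3 - <<'E'
from h import *
import pickle
s=telemetry.state(); print(s['time'],s['eef_pos'],s['grip_force'],s['contact_force'])
go('above',SLOT+Z*(65+165-12)-RS.apply(EE),RS); go('down',SLOT+Z*65-RS.apply(EE),RS)
ms=camera_model('side'); im=read_camera('side'); mc=camera_model('scene'); ic=read_camera('scene')
pickle.dump((ms,im,mc,ic,s),open('s3.pkl','wb'))
# red/terracotta regions in both fixed views: held tile bottom edge vs neighbours
xs=U(SY);ys=U(SY+90); tm=s['eef_pos']+R.from_quat(s['tool_rot']).apply(EE)
for n,m,i in(('side',ms,im),('scene',mc,ic)):
    P=[tm-65*Z+a*xs+b*ys for a in(6,-6) for b in(30,-30)]
    L=[SLOT+k*58*xs+Z*130+a*xs+b*ys for k in(-1,1) for a in(6,-6) for b in(30,-30)]
    print(n,'held bottom pred',proj(m,P).round(1).tolist(),'neighbour tops pred',proj(m,L).round(1).tolist())
    H,S,V=cv2.split(cv2.cvtColor(i,cv2.COLOR_BGR2HSV)); k=(((H<13)|(H>172))&(S>140)&(V>50)|((H>95)&(H<130)&(S>90)&(V>40))).astype(np.uint8)*255
    q=proj(m,[tm])[0]
    for c in cv2.findContours(k,cv2.RETR_EXTERNAL,cv2.CHAIN_APPROX_NONE)[0]:
        if cv2.contourArea(c)>25 and np.hypot(*(c[:,0].mean(0)-q))<90: print(cv2.contourArea(c),cv2.boundingRect(c),cv2.approxPolyDP(c,2,True)[:,0].tolist())
E
```

```text
18.4 [ 535.00118143 -234.00031548  258.88662915] 23.261659741401672 [-0.03882167 -0.74885066 -0.85042394]
above turn [-0.  0. -0.] shift m [-0.0002 -0.0011  0.001 ] z [ 0.  0. -1.]
down turn [-0.  0. -0.] shift m [-0.0002 -0.0011 -0.152 ] z [ 0.  0. -1.]
side held bottom pred [[279.7, 226.8], [300.9, 221.2], [281.6, 229.3], [302.9, 223.7]] neighbour tops pred [[289.1, 246.5], [310.7, 240.6], [291.0, 249.2], [312.8, 243.2], [271.5, 222.1], [292.0, 216.8], [273.2, 224.5], [293.8, 219.2]]
55.5 (295, 254, 13, 21) [[304, 254], [295, 259], [301, 257], [301, 261], [295, 267], [300, 264], [301, 268], [296, 274], [302, 270], [307, 271], [301, 264], [307, 264], [302, 261], [303, 255], [307, 257]]
49.0 (359, 197, 14, 11) [[359, 198], [359, 201], [367, 206], [372, 205], [362, 197]]
59.5 (287, 196, 13, 24) [[299, 196], [295, 200], [292, 198], [291, 201], [287, 198], [292, 203], [291, 209], [287, 207], [292, 211], [292, 216], [287, 216], [292, 219], [298, 214], [293, 215], [298, 205], [294, 208], [293, 203]]
836.0 (272, 165, 40, 111) [[279, 165], [273, 172], [276, 192], [281, 196], [281, 219], [27
[... 342 characters left out ...]
55.4]] neighbour tops pred [[235.7, 148.7], [222.3, 156.1], [233.2, 147.5], [219.7, 154.8], [261.9, 161.2], [248.6, 169.4], [259.1, 159.9], [245.8, 167.9]]
258.5 (248, 161, 15, 29) [[260, 161], [248, 168], [248, 174], [253, 178], [253, 189], [262, 183]]
655.5 (222, 114, 26, 62) [[245, 115], [245, 124], [240, 128], [236, 124], [236, 114], [230, 117], [232, 149], [222, 155], [228, 175], [229, 166], [237, 169], [236, 155], [247, 149]]
116.0 (276, 71, 14, 15) [[280, 71], [276, 81], [289, 85], [286, 72]]
851.5 (193, 37, 32, 83) [[214, 37], [217, 77], [211, 79], [206, 87], [204, 84], [193, 88], [195, 110], [200, 119], [208, 117], [210, 102], [214, 107], [224, 106], [217, 91], [223, 85], [218, 70]]
```

Emit:
step_arm(increments=[0,0,0,0,-0.0005,-0.01,0.05,0,0,0,-0.0002,-0.0011,-0.02,0.05,0,0,0,-0.0002,-0.0011,-0.03,0.05,0,0,0,-0.0002,-0.0011,-0.03,0.05])

```text
time: 18.9
eef_pos: [533.9, -235.3, 226.2]
tool_rot: [0.08, 0.997, 0.001, -0.001]
contact_force: [-0.5, -0.5, -2.6]
grip_width: 0.142
grip_force: 23.2
```

```bash
python3 - <<'E'
from h import *
m=camera_model('wrist'); s=telemetry.state(); im=read_camera('wrist'); cv2.imwrite('pics/w6.png',im)
print(s['eef_pos'],m['position'],s['contact_force'])
xs=U(SY);ys=U(SY+90)
for k in(-1,0,1):
  for sg in(1,-1):
    print(k,sg,proj(m,[SLOT+k*58*xs+Z*105+a*xs+sg*b*ys for a,b in((17,33),(17,41),(-17,41),(-17,33))],True).round(1).tolist())
H,S,V=cv2.split(cv2.cvtColor(im,cv2.COLOR_BGR2HSV)); k=((S<50)&(V>110)).astype(np.uint8)*255
for c in cv2.findContours(k,cv2.RETR_EXTERNAL,cv2.CHAIN_APPROX_NONE)[0]:
    if cv2.contourArea(c)>60:
        r=cv2.minAreaRect(c); print(cv2.contourArea(c),cv2.boundingRect(c),np.round(cv2.boxPoints(r),1).tolist())
E
```

```text
[ 533.89589721 -235.2750835   226.22302267] [ 451.30351651 -222.77399035  369.78600423] [-0.4603641  -0.54501597 -2.59163995]
-1 1 [[227.7, 170.1], [227.3, 160.3], [186.1, 161.2], [186.7, 170.8]]
-1 -1 [[231.3, 245.7], [231.8, 254.0], [194.1, 253.3], [193.2, 245.1]]
0 1 [[300.5, 169.9], [300.7, 160.0], [257.5, 159.9], [257.6, 169.9]]
0 -1 [[298.8, 245.9], [298.5, 254.3], [259.3, 254.2], [259.1, 245.9]]
1 1 [[371.2, 171.1], [371.9, 161.4], [330.8, 160.4], [330.4, 170.2]]
1 -1 [[364.5, 245.2], [363.5, 253.4], [325.9, 254.0], [326.5, 245.7]]
119.0 (59, 407, 20, 13) [[59.0, 407.0], [78.0, 407.0], [78.0, 419.0], [59.0, 419.0]]
481.0 (479, 397, 52, 23) [[478.70001220703125, 418.3999938964844], [529.9000244140625, 396.79998779296875], [537.0, 413.5], [485.79998779296875, 435.1000061035156]]
520.0 (0, 361, 44, 46) [[-6.099999904632568, 369.3999938964844], [9.199999809265137, 358.5], [43.0, 406.0], [27.700000762939453, 416.8999938964844]]
1344.5 (488, 340, 72, 60) [[482.5, 381.5], [559.0, 340.0], [570.7999877929688, 361.70001220703125], [494.29998779296875, 403.20001220703125]]
243.5 (0, 339,
[... 327 characters left out ...]
], [327.0, 252.0]]
175.0 (289, 182, 7, 38) [[289.0, 182.0], [295.0, 182.0], [295.0, 219.0], [289.0, 219.0]]
264.5 (230, 171, 13, 50) [[229.6999969482422, 171.1999969482422], [240.8000030517578, 170.8000030517578], [242.3000030517578, 219.89999389648438], [231.1999969482422, 220.1999969482422]]
166.0 (321, 159, 7, 41) [[320.6000061035156, 198.8000030517578], [322.0, 159.0], [327.8999938964844, 159.1999969482422], [326.5, 199.10000610351562]]
398.0 (331, 158, 42, 13) [[331.0, 158.0], [372.0, 158.0], [372.0, 170.0], [331.0, 170.0]]
1856.5 (187, 143, 131, 78) [[183.39999389648438, 165.1999969482422], [236.0, 87.9000015258789], [324.5, 148.10000610351562], [271.8999938964844, 225.39999389648438]]
```

Cheeks in the wrist view match prediction to about 1 mm, so lower with care.

Emit:
step_arm(increments=[0,0,0,0,0,-0.005,0.05,0,0,0,0,0,-0.01,0.05,0,0,0,0,0,-0.014,0.05,0,0,0,0,0,-0.017,0.05,0,0,0,0,0,-0.02,0.05])

```text
time: 19.45
eef_pos: [534.8, -235.8, 208.4]
tool_rot: [0.08, 0.997, 0.0, 0.0]
contact_force: [-0.5, -0.5, -1.4]
grip_width: 0.139
grip_force: 23.3
```

Emit:
step_arm(increments=[0,0,0,0,0,-0.004,0.05,0,0,0,0,0,-0.01,0.05,0,0,0,0,0,-0.018,0.05,0,0,0,0,0,-0.026,0.05,0,0,0,0,0,-0.034,0.05])

```text
time: 19.95
eef_pos: [534.7, -235.7, 173.7]
tool_rot: [0.08, 0.997, 0.0, 0.0]
contact_force: [0.2, -0.8, -1.5]
grip_width: 0.135
grip_force: 23.3
```

Emit:
step_arm(increments=[0,0,0,0,0,-0.006,0.05,0,0,0,0,0,-0.012,0.05,0,0,0,0,0,-0.017,0.05,0,0,0,0,0,-0.021,0.05,0,0,0,0,0,-0.024,0.05])

```text
time: 20.45
eef_pos: [534.8, -235.7, 150.3]
tool_rot: [0.08, 0.997, 0.0, 0.0]
contact_force: [-0.0, 0.4, -2.7]
grip_width: 0.137
grip_force: 23.3
```

Emit:
step_arm(increments=[0,0,0,0,0,-0.004,0.05,0,0,0,0,0,-0.008,0.05,0,0,0,0,0,-0.013,0.05,0,0,0,0,0,-0.017,0.05,0,0,0,0,0,-0.02,0.05])

```text
time: 20.95
eef_pos: [534.7, -235.7, 130.1]
tool_rot: [0.08, 0.997, 0.0, 0.0]
contact_force: [0.8, 0.2, -0.5]
grip_width: 0.138
grip_force: 23.3
```

Emit:
step_arm(increments=[0,0,0,0,0,-0.005,0.05,0,0,0,0,0,-0.009,0.05,0,0,0,0,0,-0.013,0.05,0,0,0,0,0,-0.016,0.05,0,0,0,0,0,-0.018,0.05])

```text
time: 21.45
eef_pos: [534.7, -235.7, 112.3]
tool_rot: [0.08, 0.997, 0.0, 0.0]
contact_force: [-0.2, 0.2, -0.6]
grip_width: 0.14
grip_force: 23.3
```

Emit:
step_arm(increments=[0,0,0,0,0,-0.0005,0.05,0,0,0,0,0,-0.001,0.05,0,0,0,0,0,-0.0015,0.05,0,0,0,0,0,-0.002,0.05])

```text
time: 21.85
eef_pos: [535.0, -235.8, 110.8]
tool_rot: [0.08, 0.997, 0.0, 0.001]
contact_force: [0.1, 0.5, -1.4]
grip_width: 0.136
grip_force: 23.3
```

Emit:
step_arm(increments=[0,0,0,0,0,-0.0005,0.05,0,0,0,0,0,-0.001,0.05,0,0,0,0,0,-0.0015,0.05])

```text
time: 22.15
eef_pos: [534.8, -235.8, 109.1]
tool_rot: [0.081, 0.997, 0.0, 0.0]
contact_force: [0.7, 0.4, -1.0]
grip_width: 0.138
grip_force: 23.3
```

Emit:
step_arm(increments=[0,0,0,0,0,-0.0005,0.05,0,0,0,0,0,-0.001,0.05,0,0,0,0,0,-0.0013,0.05])

```text
time: 22.45
eef_pos: [534.8, -235.8, 107.8]
tool_rot: [0.08, 0.997, 0.0, 0.0]
contact_force: [-0.4, -0.6, -2.3]
grip_width: 0.14
grip_force: 23.3
```

Emit:
step_arm(increments=[0,0,0,0,0,-0.0004,0.05,0,0,0,0,0,-0.0008,0.05])

```text
time: 22.65
eef_pos: [534.8, -235.8, 107.0]
tool_rot: [0.08, 0.997, 0.0, 0.0]
contact_force: [-0.3, 0.1, -2.0]
grip_width: 0.135
grip_force: 23.3
```

Emit:
step_arm(increments=[0,0,0,0,0,-0.0003,0.05,0,0,0,0,0,-0.0006,0.05])

```text
time: 22.85
eef_pos: [534.8, -235.8, 106.4]
tool_rot: [0.081, 0.997, 0.0, 0.0]
contact_force: [0.5, 0.1, -1.6]
grip_width: 0.137
grip_force: 23.3
```

Emit:
step_arm(increments=[0,0,0,0,0,-0.0003,0.05,0,0,0,0,0,-0.0006,0.05])

```text
time: 23.05
eef_pos: [534.9, -235.8, 106.2]
tool_rot: [0.08, 0.997, 0.0, 0.0]
contact_force: [-1.3, -0.2, 2.6]
grip_width: 0.139
grip_force: 23.8
```

Emit:
step_arm(increments=[0,0,0,0,0,-0.0003,0.05,0,0,0,0,0,-0.0006,0.05])

```text
time: 23.25
eef_pos: [534.9, -235.8, 106.1]
tool_rot: [0.08, 0.997, -0.0, 0.001]
contact_force: [-2.4, 1.0, 6.8]
grip_width: 0.135
grip_force: 24.6
```

Emit:
step_arm(increments=[0,0,0,0,0,-0.0003,0.05,0,0,0,0,0,-0.0005,0.05])

```text
time: 23.45
eef_pos: [534.9, -235.8, 106.1]
tool_rot: [0.08, 0.997, -0.0, 0.001]
contact_force: [-4.0, 0.9, 8.8]
grip_width: 0.137
grip_force: 24.9
```

Emit:
step_arm(increments=[0,0,0,0,0,0,0.15,0,0,0,0,0,0,0.17,0,0,0,0,0,0,0.2,0,0,0,0,0,0,0.26,0,0,0,0,0,0,0.34])

```text
time: 23.95
eef_pos: [534.8, -235.8, 104.5]
tool_rot: [0.08, 0.997, 0.0, 0.0]
contact_force: [-0.3, -1.2, 0.2]
grip_width: 0.344
grip_force: 0.0
```

Emit:
step_arm(increments=[0,0,0,0,0,0.001,0.36,0,0,0,0,0,0.005,0.36,0,0,0,0,0,0.015,0.36,0,0,0,0,0,0.03,0.36,0,0,0,0,0,0.05,0.36])

```text
time: 24.45
eef_pos: [534.5, -235.6, 155.4]
tool_rot: [0.08, 0.997, 0.0, -0.0]
contact_force: [0.3, 1.0, 0.3]
grip_width: 0.358
grip_force: 0.0
```

Emit:
step_arm(increments=[0,0,0,0,0,0.02,0.36,0,0,0,0,0,0.045,0.36,0,0,0,-0.02,0,0.08,0.36,0,0,0,-0.05,0,0.11,0.36,0,0,0,-0.08,0,0.12,0.36])

```text
time: 24.95
eef_pos: [455.0, -236.1, 278.9]
tool_rot: [0.08, 0.997, -0.001, 0.003]
contact_force: [0.1, -0.6, 0.5]
grip_width: 0.36
grip_force: 0.0
```

Emit:
step_arm(increments=[0,0,0,0,0,0,0.36,0,0,0,0,0,0,0.36,0,0,0,0,0,0,0.36])

```text
time: 25.25
eef_pos: [455.3, -235.8, 274.4]
tool_rot: [0.08, 0.997, 0.0, 0.0]
contact_force: [0.1, 0.5, -0.4]
grip_width: 0.362
grip_force: 0.0
```

```bash
python3 - <<'E'
from h import *
s=telemetry.state(); print(s['time'],s['eef_pos'],s['contact_force'])
xs=U(SY);ys=U(SY+90)
for n in('side','scene','wrist'):
    f=n=='wrist'; m=camera_model(n); i=read_camera(n); cv2.imwrite(f'pics/end_{n}.png',i)
    H,S,V=cv2.split(cv2.cvtColor(i,cv2.COLOR_BGR2HSV)); k=(((H<13)|(H>172))&(S>140)&(V>60)).astype(np.uint8)*255
    for j in(-1,0,1): print(n,j,'top pred',proj(m,[SLOT+j*58*xs+Z*130+a*xs+b*ys for a,b in((6,30),(6,-30),(-6,-30),(-6,30))],f).round(1).tolist())
    q=proj(m,[SLOT+Z*120],f)[0]
    for c in cv2.findContours(k,cv2.RETR_EXTERNAL,cv2.CHAIN_APPROX_NONE)[0]:
        if cv2.contourArea(c)>20 and np.hypot(*(c[:,0].mean(0)-q))<(120 if f else 50): print(cv2.contourArea(c),cv2.approxPolyDP(c,2,True)[:,0].tolist())
E
```

```text
25.25 [ 455.28050977 -235.77564643  274.3579974 ] [ 0.09688575  0.46083496 -0.44134443]
side -1 top pred [[289.1, 246.5], [310.7, 240.6], [312.8, 243.2], [291.0, 249.2]]
side 0 top pred [[280.0, 233.9], [301.0, 228.3], [303.0, 230.8], [281.8, 236.4]]
side 1 top pred [[271.5, 222.1], [292.0, 216.8], [293.8, 219.2], [273.2, 224.5]]
53.5 [[302, 253], [295, 259], [301, 257], [295, 267], [300, 264], [301, 268], [296, 274], [302, 270], [307, 271], [302, 268], [303, 262], [307, 264], [302, 261], [302, 256], [307, 256]]
564.0 [[289, 218], [273, 222], [272, 231], [274, 240], [278, 237], [276, 238], [276, 235], [282, 235], [279, 242], [283, 252], [285, 237], [302, 234], [300, 244], [293, 244], [298, 238], [294, 242], [287, 241], [293, 245], [288, 248], [292, 260], [292, 275], [292, 251], [310, 247], [311, 269], [311, 243], [302, 242], [302, 230], [293, 231], [292, 219]]
scene -1 top pred [[235.7, 148.7], [222.3, 156.1], [219.7, 154.8], [233.2, 147.5]]
scene 0 top pred [[248.5, 154.8], [235.1, 162.6], [232.4, 161.2], [245.8, 153.5]]
scene 1 top pred [[261.9, 161.2], [248.6, 169.4], [245.8, 167.9], [259.1, 159.9]]
657.5 [[221, 155], [227, 166], [227, 175], [228, 167], [231, 166], [239, 171], [240, 182], [241, 174], [245, 173], [253, 178], [253, 189], [262, 183], [260, 161], [249, 167], [246, 155], [236, 159], [235, 149]]
wrist -1 top pred [[237.3, 249.3], [240.5, 301.7], [228.9, 301.4], [224.8, 249.1]]
wrist 0 top pred [[299.0, 249.5], [297.2, 302.0], [285.5, 302.1], [286.2, 249.6]]
wrist 1 top pred [[359.2, 248.9], [352.8, 300.6], [341.6, 301.1], [347.1, 249.1]]
640.5 [[343, 237], [347, 245], [344, 291], [347, 299], [351, 299], [359, 249], [352, 237]]
697.0 [[286, 237], [285, 298], [286, 302], [295, 302], [297, 251], [295, 237]]
478.0 [[246, 237], [231, 237], [226, 248], [228, 271], [233, 261], [246, 260]]
```

```bash
python3 -c "
from bench import env
print(env.job_done())"
```

```text
the job is handed in; nothing more can be done
None
```

The tile was laid on the rest, let go there, regrasped by its upper end and lowered into the middle slot. The wrist-camera check afterwards matched an upright, fully seated tile within about 1 mm. Pad force stayed under 26 N at every reading, and the job was handed in at about 25 s; no verdict came back.

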